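# Close the forge blower's filter box

### The job

Close the filter box of the forge blower with its loose cover: hook the cover's lip under the ledge with the other end tilted up, then swing that end down in a controlled way, without dropping it, until the cover lies flat on its seat all round, and let go. Leave the other things on the bench where they are.

Things in the scene. Friction and masses are not known exactly. Their poses are not given: they have to be found in the camera images.
- handle (a point): Centre of the loose cover's black grip bar, over the plate's middle, 32 mm above its underside. Axes as cover. The bar runs along y: 102 mm long, 14 mm wide (x), 14 mm high, on two 12 mm posts 45 mm either side: 78 mm free between the posts, 20 mm free between bar and plate. Grip it across, a finger on either side in x.
- cover: Loose cover, bare steel plate 134 (x) x 130 (y) x 5 mm, about 0.35 to 0.55 kg; starts flat on the bench, grip up. Origin: middle of the underside. x points from the lip end to the plain end, y along the grip, z up out of the top. The lip: a flat tongue, 90 mm wide, 5 mm thick, level with the plate, sticking out 16 mm from its -x edge.
- lip (a point): Middle of the front (-x) edge of the cover's lip, at half its thickness: 83 mm from the handle point along the cover's -x and 29.5 mm below it. Axes as cover.
- housing: Filter box of the forge blower, fixed: grey steel, open on top, 170 (x) x 150 (y) x 73 mm, pleated filter inside, pipe at its +x end. Origin: centre of its underside, on the bench. x from ledge end to pipe end, z up. The cover goes in with axes parallel to these, lip at -x. It cannot go in flat: the lip enters with the other end raised (about 0.35 rad leaves room).
- seat (a point): Where the middle of the cover's underside comes when home: 55 mm above the bench, on the level of the seat, a narrow rim on which the cover lies all round. Axes as housing. The well for the plate reaches 70.5 mm either side in x (3.5 mm play each end) and 69 mm either side in y (4 mm play). Side and pipe-end walls, 5 to 6 mm thick, rise 11 mm above the seat.
- slot (a point): Where the bottom of the lip's front edge comes when home: 83 mm from seat along -x, same level and axes. It is on the floor of a slot 100 mm wide (y), 18 mm deep (x), 13 mm high, roofed by the ledge; its back wall is 5.5 mm further in -x, the ledge's edge 12.5 mm in +x. Ledge top 18 mm above the seat. Beside the slot the end is solid.
- hammer: A hammer, 300 mm long, lying at the back of the bench. Origin at its underside. To be left alone.
- punch: A square steel punch, 150 mm long and 14 mm thick, lying between the filter box and the cover. Origin at its underside. To be left alone.
- flux_tin: A round steel tin, 72 mm across, 70 mm high, standing behind the punch. Origin at its underside. To be left alone.
- wire_brush: A wire brush lying on the right, about 0.4 m from the middle line. Origin at its underside. To be left alone.
- spanner: A spanner lying on the left, about 0.4 m from the middle line. Origin at its underside. To be left alone.
- tongs: Blacksmith's tongs, 280 mm long, lying at the back right. Origin at its underside. To be left alone.
- scrap_block: A dark steel block, 60 x 40 x 30 mm, at the right. Origin at its underside. To be left alone.
- mug: A white mug, 80 mm across, 85 mm high, at the left, behind the spanner. Origin at its underside. To be left alone.
There are look-alikes about, which are no part of the job. Leave any pink look-alike of the cover alone.

How it is judged:
By the outcome, as a careful person would: the job done as asked, in the order asked, and still so for the second after the job is handed in, with the robot touching nothing.
It also fails if it takes over 43 s, if anything falls off the work surface, if the arm or the gripper's body presses on something with over 40 N, if the wrist force passes 120 N, or if a joint passes its speed limit or range.

### The arm

A 6-joint arm with a two-finger parallel gripper is mounted at the origin on the work surface. World frame = base frame: x ahead of the robot, y to its left, z up, the work surface at z = 0. Lengths are in m, angles in rad, forces in N, time in s.
With the tool pointing down it reaches from about 0.425 to 0.95 m from the base axis. Payload 3.5 kg.
Tool frame: the origin (TCP) lies midway between the tips of the shut fingers; the grasp point (between the pads) lies 19 mm behind it; z points along the fingers, x is the direction in which the jaws open and shut, and the axes are right-handed (so a half turn about z gives the same grasp; the last joint's range is limited). The gripper opens to 85 mm and grips with 20 to 120 N. Pads are 22 mm wide; open, the fingers measure 114 mm over their backs; the gripper's body (76 mm by 85 mm) begins 54 mm behind the grasp point. The pads swing forward as they close: fully open they stand 13 mm farther back than shut.
Start: joints at [-1.423, 0.286, 1.577, -0, 1.279, -0.15], TCP at [0.198, -0.645, 0.231] pointing down, gripper open.
Joint ranges: [-2.77, 2.77], [-0.9, 2.22], [0.21, 2.48], [-1.53, 4.67], [0.24, 2.81], [-2.84, 2.84]. Speed limits (rad/s): [2.79, 2.79, 3.14, 3.14, 3.14, 3.14].

### API

Orientations are given as a unit quaternion [x, y, z, w].
In Python, from plant import readout, optics, ctrl gives the robot as it stands. The module is installed in compiled form; this text tells all that it offers.
- The arm moves only by the shell command python3 -m crank 'ROWS' [OPENING] [FORCE]. ROWS is text: rows parted by semicolons, each of 6 numbers parted by spaces: the shift along the tool's x, y, z in mm, then the turn, a rotation vector about the tool's x, y, z in rad. In form: dx dy dz ax ay az; .... A call has 1 to 5 rows; each row shifts and turns the commanded pose from where the row before left it, along the tool's axes as they then stand; what a row does not reach is not made up. A row lasts 1/8 s, in which the tool goes at most 62.5 mm and 10.7 degrees, less where a joint would pass 70% of its speed; a pose out of reach is approached as far as the arm can. A call is refused whole if a number of a shift passes 62.5 or a number of a turn 0.188, either way. A call with a gripper value outside its range is refused whole. OPENING is the opening, from -1 (shut) to 1 (fully open), set as the call begins (- or left out, the last holds). The fingers move at their own pace and stop on an object; FORCE is the grip in N (left out, the last holds). Time passes only in rows, so rows that do not move let the fingers close. It gives the time, the measured TCP pose, the force and the opening at its end, in the units of the state.
- readout.get_state(): the state, without advancing time (a new reading comes with each control period).
- optics.read_camera(name): name is "scene" or "side" or "wrist"; returns the picture (480x640x3 uint8, red, green, blue); there is no depth.
- optics.calibration(name): a dict with "mtx" (3x3 intrinsics, pixels), "rvec" (rotation vector, rad) and "tvec" (3), from world to camera coordinates, as OpenCV has them; the wrist camera has in their place "tool_from_camera" (4x4, takes a point from camera to tool coordinates, whose origin is the TCP and whose axes are the tool frame's). Camera axes: x right, y down, z forward; pixel columns grow to the right and rows downward; lengths in m; the calibration is good to about 2 mm. A picture is of the moment at which its call begins: read the wrist's pose just before it. calibration takes no time and is no camera call.
- ctrl.sign_off(): hands the job in, once; it reports no verdict.
Trained networks look in the newest picture that a camera, given by its name, has taken for a name from the list of things; names that differ only in an ending like _2 or _b are one class to them, and where a whole thing is asked for, a point or a joint stands for the part that bears it (a point fixed in the world has none). Each returns a list of dicts, best first, with "p" (0 to 1); they miss things now and then, are a little off and sometimes report something else, mostly with a low value. They report only what shows in the picture. A call takes as long as a camera call. They do not tell look-alikes from the thing itself.
- optics.recognise(camera, thing): "xy" ([column, row] as shares, 0 to 1, of the picture: columns of its width, rows of its height, amid what is visible of it).
The state is a dict: "time": time; "qpos": joint angles; "dq": joint speeds; "joint_efforts": joint torques, N m; "eef_pos": TCP position; "tcp_rot": TCP orientation; "contact_force": force on the tool from outside, world axes, zero at the start; "wrist_torque": the same for the moment, N m; "opening": opening from 0.0 (shut) to 1.0 (fully open).
Only numpy, scipy, OpenCV 4.12 (cv2) and the standard library are available. Lean on these libraries where they do the work, as an engineer would, in place of code of your own. Each camera call takes 0.05 s, during which the arm holds its last target.

## Working session

There is one attempt and no reset: what is moved stays moved. The work goes in short steps, Python scripts to look and compute and a shell command to move; the robot and the scene stay as the last step left them, time stands still between calls to the robot, and variables do not carry over. Pictures are saved under pics/ and viewed, and the job is handed in when it is done.

```bash
mkdir -p pics
cat > h.py <<'E'
import numpy as np, cv2
from plant import readout, optics, ctrl
from scipy.spatial.transform import Rotation as R
def snap(c,f):
    s=readout.get_state(); im=optics.read_camera(c); cv2.imwrite('pics/'+f+'.png',im[:,:,::-1]); return s,im
E
python3 - <<'E'
from h import *
print(readout.get_state())
for c in ['scene','side','wrist']:
    snap(c,c+'0'); print(c,optics.calibration(c))
E
```

```text
{'time': 0.0, 'qpos': array([-1.42305218e+00,  2.87200246e-01,  1.57818669e+00, -9.45695376e-06,
        1.27859564e+00, -1.50011074e-01]), 'dq': array([ 1.74476567e-06,  2.76716604e-05, -6.88737569e-04, -7.71673181e-04,
       -4.10736877e-04,  1.00713480e-03]), 'joint_efforts': array([ 7.83604155e-04, -4.05971682e+01, -2.92627716e+01, -1.28350034e-04,
        5.75104030e-03,  5.17122388e-06]), 'eef_pos': array([ 0.19794868, -0.64463154,  0.22991888]), 'tcp_rot': array([ 0.80416905, -0.59439946, -0.00084721, -0.00084272]), 'contact_force': array([-1.30338459,  0.39561424, -0.05874193]), 'wrist_torque': array([ 0.00992706, -0.02162654, -0.0155013 ]), 'opening': 1.0002655996791683}
scene {'mtx': array([[484.84929081,   0.        , 319.55257878],
       [  0.        , 484.84929081, 239.00619037],
       [  0.        ,   0.        ,   1.        ]]), 'rvec': array([ 1.23438319,  2.34755363, -0.91603021]), 'tvec': array([ 0.28223422, -0.25752418,  1.49870851])}
side {'mtx': array([[457.18929314,   0.        , 316.456923  ],
       [  0.        , 457.18929314, 242.0320849 ],
       [  0.        ,   0.        ,   1.        ]]), 'rvec': array([ 0.6875715 , -2.62169407,  1.09744592]), 'tvec': array([0.43882649, 0.19293354, 0.88969823])}
wrist {'mtx': array([[335.27474464,   0.        , 318.72043944],
       [  0.        , 335.27474464, 239.39734724],
       [  0.        ,   0.        ,   1.        ]]), 'tool_from_camera': array([[ 9.99999352e-01, -1.11959279e-03,  2.05672525e-04,
         3.59882505e-04],
       [ 1.01352052e-03,  9.57961217e-01,  2.86895939e-01,
        -7.17168352e-02],
       [-5.18232927e-04, -2.86895544e-01,  9.57961731e-01,
        -1.42186043e-01],
       [ 0.00000000e+00,  0.00000000e+00,  0.00000000e+00,
         1.00000000e+00]])}
```

View pics/scene0.png

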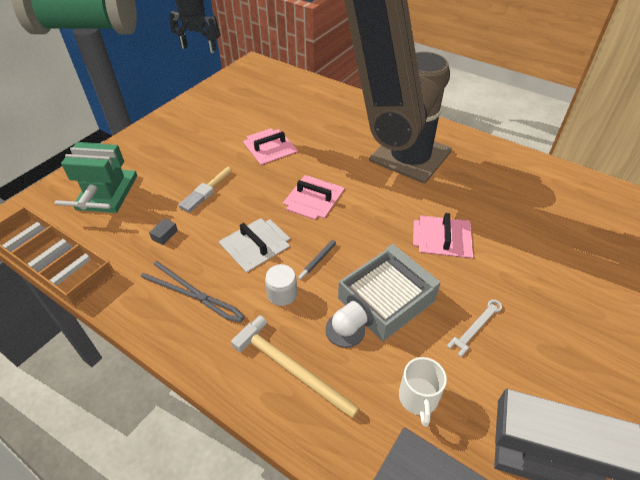

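View pics/side0.png

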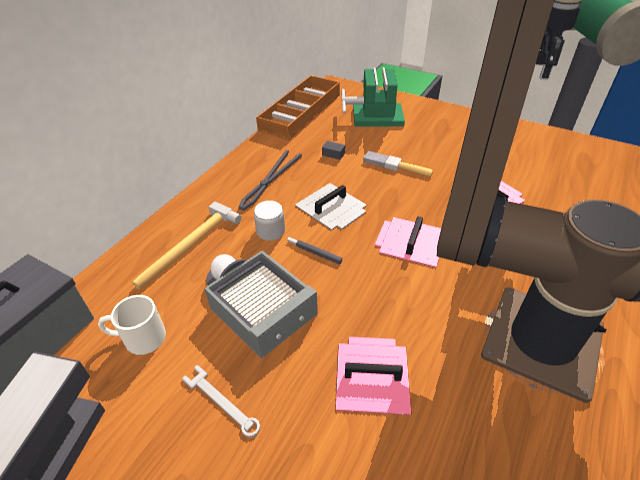

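View pics/wrist0.png

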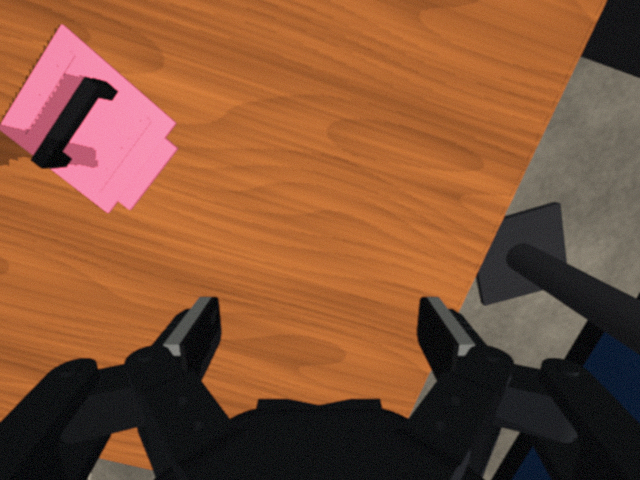

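Run:
```python
from h import *
for c in ['scene','side']:
  for t in ['handle','cover','lip','housing','seat','slot','punch']:
    try: print(c,t,[(np.round(np.array(d['xy'])*[640,480],1),round(d['p'],2)) for d in optics.recognise(c,t)][:4])
    except Exception as e: print(c,t,e)
```

```text
scene handle [(array([440.5, 236. ]), 0.9), (array([310.4, 197.9]), 0.88), (array([283.2, 285.8]), 0.73), (array([266.5, 145.6]), 0.68)]
scene cover [(array([270.6, 144.9]), 0.89), (array([314.3, 196.1]), 0.79), (array([442.4, 234.9]), 0.75), (array([254.3, 241.9]), 0.6)]
scene lip [(array([266.6, 147.2]), 0.9), (array([310.1, 198.7]), 0.82), (array([445.6, 236.2]), 0.69), (array([256.2, 242.9]), 0.61)]
scene housing [(array([382.2, 296.5]), 0.76)]
scene seat [(array([379.7, 299.1]), 0.62)]
scene slot [(array([383.9, 294.7]), 0.59)]
scene punch []
side handle [(array([408.2, 241.5]), 0.93), (array([374.2, 378.5]), 0.71), (array([331.9, 208.1]), 0.65), (array([507.2, 195.1]), 0.65)]
side cover [(array([408.2, 239.8]), 0.87), (array([372. , 377.2]), 0.86), (array([508.1, 198.3]), 0.63), (array([332.3, 210. ]), 0.6)]
side lip [(array([369.7, 373. ]), 0.98), (array([409.1, 240.3]), 0.75), (array([330.4, 205.9]), 0.72), (array([508.6, 194.4]), 0.56)]
side housing [(array([260.5, 298.3]), 0.9)]
side seat [(array([260.8, 301.7]), 0.76)]
side slot [(array([256.1, 299.1]), 0.97)]
side punch [(array([313.7, 251.9]), 0.67)]
```

The steel cover is at about (255,243) in the scene picture and (331,207) in the side picture. The housing is at (388,290) and (262,300). I'll enlarge both to get corners.

Run:
```python
import cv2,numpy as np
s=cv2.imread('pics/scene0.png'); d=cv2.imread('pics/side0.png')
def crop(im,x,y,w,h,k,f): cv2.imwrite(f,cv2.resize(im[y:y+h,x:x+w],None,fx=k,fy=k,interpolation=cv2.INTER_CUBIC))
crop(s,210,205,100,75,8,'pics/c1.png');crop(d,285,175,100,75,8,'pics/c2.png')
crop(s,325,235,130,97,6,'pics/c3.png');crop(d,195,240,133,120,5,'pics/c4.png')
```

```text
(no output)
```

View pics/c1.png

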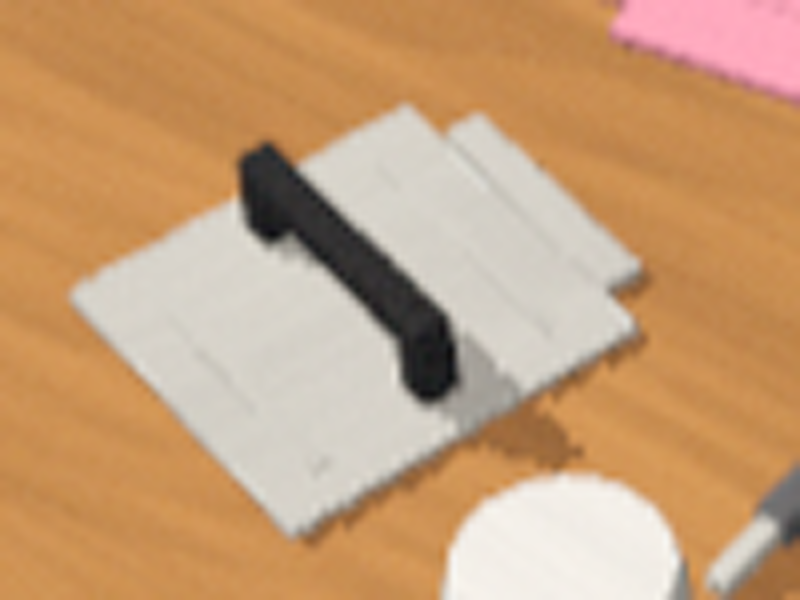

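View pics/c2.png

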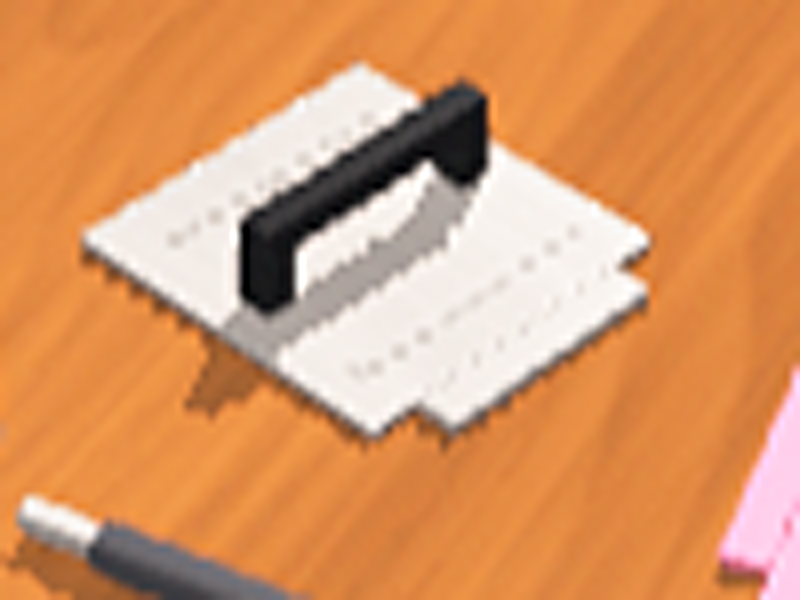

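View pics/c3.png

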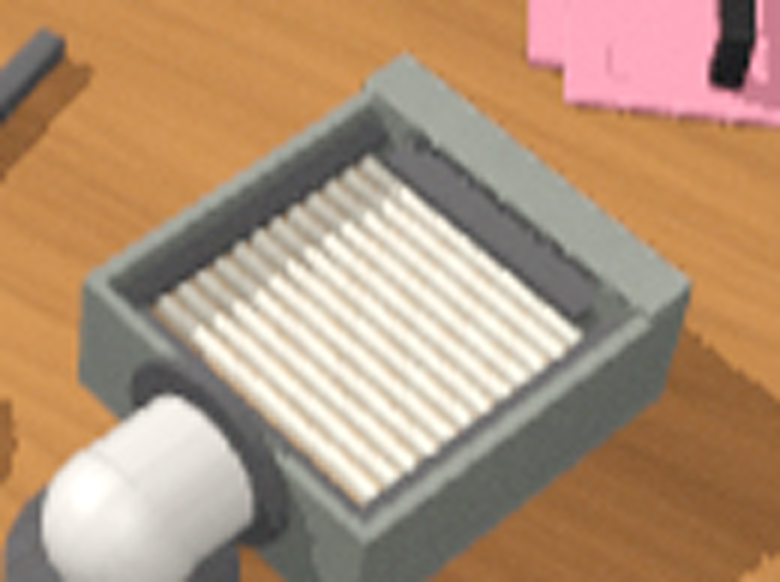

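View pics/c4.png

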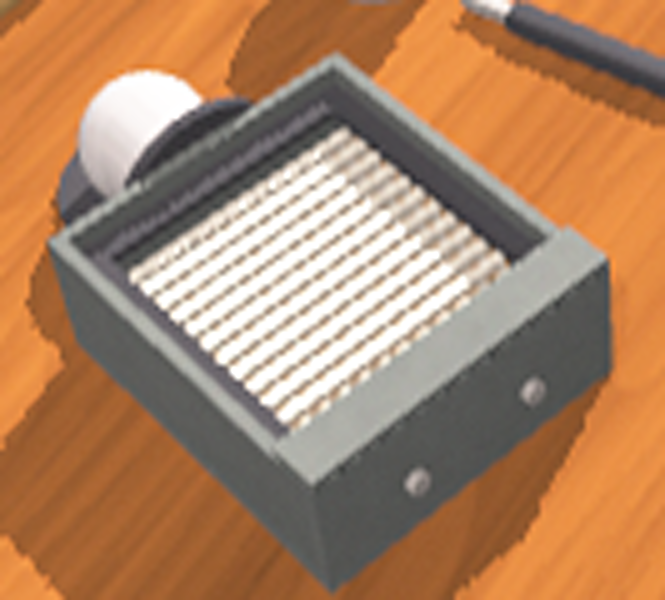

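```bash
cat > fit.py <<'E'
from h import *
from scipy.optimize import least_squares
cal={c:optics.calibration(c) for c in ['scene','side']}
def proj(c,P):
    k=cal[c]; return cv2.projectPoints(np.array(P,float),k['rvec'],k['tvec'],k['mtx'],None)[0][:,0]
def W(p,L):
    L=np.array(L,float)/1000; c,s=np.cos(p[2]),np.sin(p[2])
    return np.c_[p[0]+c*L[:,0]-s*L[:,1],p[1]+s*L[:,0]+c*L[:,1],L[:,2]]
def fit(obs,p0,b=True):
    def r(p):
        out=[]
        for i,(c,L,uv) in enumerate(obs): out.append((proj(c,W(p,L))-uv).ravel())
        return np.concatenate(out)
    s=least_squares(r,p0,loss='soft_l1'); return s.x,r(s.x)
a=lambda l,k,o:np.array(l,float)/k+o-0.0
E
python3 - <<'E'
from fit import *
Lc=[(67,-65,5),(67,65,5),(-67,-65,5),(-67,65,5),(-83,-45,5),(-83,45,5)]
oc=[('scene',Lc,a([(70,295),(295,535),(405,105),(637,325),(478,115),(643,268)],8,[210,205])),
('side',Lc,a([(360,62),(85,240),(650,240),(375,432),(648,293),(455,430)],8,[285,175]))]
for o in ([oc[0]],[oc[1]],oc):
    p,r=min((fit(o,[.6,-.2,y]) for y in (0,1.5,3,-1.5)),key=lambda t:np.abs(t[1]).sum()); print('cover',p.round(4),np.abs(r).max().round(2))
print(r.reshape(-1,2).round(1).tolist())
Lh=[(-85,75,73),(-85,-75,73),(85,-75,66),(85,75,66)]
oh=[('scene',Lh,a([(690,290),(405,55),(88,285),(362,545)],6,[325,235])),
('side',Lh+[(-85,75,0),(-85,-75,0)],a([(318,483),(608,262),(335,57),(52,242),(335,590),(610,375)],5,[195,240]))]
for o in ([oh[0]],[oh[1]],oh):
    p,r=min((fit(o,[.6,0.1,y]) for y in (0,1.5,3,-1.5)),key=lambda t:np.abs(t[1]).sum()); print('house',p.round(4),np.abs(r).max().round(2))
print(r.reshape(-1,2).round(1).tolist())
# offsets: project candidate edges
for off in (0,4,8.5,10):
    for c,k,o in (('scene',6,[325,235]),('side',5,[195,240])):
        q=(proj(c,W(p,[(off-70.5,75,73),(off-70.5,-75,73),(off+70.5,69,66),(off+70.5,-69,66)]))-o)*k
        print(off,c,q.round(0).tolist())
E
```

```text
cover [ 0.5596 -0.1614  6.015 ] 0.53
cover [ 0.5561 -0.1622 -0.2785] 0.64
cover [ 0.5577 -0.1623 -0.2722] 1.16
[[-0.2, -0.7], [-0.1, -0.6], [0.4, -0.5], [0.7, -0.6], [0.4, -0.4], [0.1, -0.8], [-0.7, 0.3], [-1.2, -0.3], [-0.1, -0.3], [-0.5, -0.0], [-0.2, -0.5], [-0.2, -0.6]]
house [ 0.5199  0.2048 -0.282 ] 1.36
house [ 0.5158  0.204  -0.2769] 1.15
house [ 0.517   0.204  -0.2779] 1.56
[[0.9, -1.5], [0.1, -1.0], [-1.0, -1.3], [0.7, -0.4], [-1.6, 0.5], [0.2, -1.1], [0.0, -1.0], [-1.4, -0.2], [-0.8, 0.9], [0.4, -1.2]]
0 scene [[669.0, 301.0], [380.0, 66.0], [383.0, 508.0], [122.0, 267.0]]
0 side [[285.0, 461.0], [583.0, 236.0], [78.0, 253.0], [346.0, 76.0]]
4 scene [[662.0, 307.0], [373.0, 71.0], [375.0, 515.0], [114.0, 273.0]]
4 side [[278.0, 455.0], [576.0, 231.0], [73.0, 247.0], [340.0, 71.0]]
8.5 scene [[654.0, 313.0], [365.0, 77.0], [366.0, 522.0], [105.0, 279.0]]
8.5 side [[271.0, 448.0], [568.0, 225.0], [66.0, 241.0], [333.0, 66.0]]
10 scene [[651.0, 315.0], [362.0, 79.0], [363.0, 524.0], [102.0, 281.0]]
10 side [[268.0, 445.0], [566.0, 223.0], [64.0, 239.0], [331.0, 64.0]]
```

```bash
cat > plan.py <<'E'
from h import *
import sys
def pose(p,yaw,tilt=0):
    # tool x along cover x (world yaw), tilt lifts plain end (+x); returns pos,R
    Rc=R.from_euler('z',yaw)*R.from_euler('y',-tilt)
    return np.array(p,float), Rc*R.from_euler('x',np.pi)
def rows(p,Rt,n,s=None):
    s=s or readout.get_state(); p0=s['eef_pos'];R0=R.from_quat(s['tcp_rot'])
    rv=(R0.inv()*Rt).as_rotvec()
    Rs=R.from_rotvec(rv/n); cur=R0; out=[]
    for i in range(n):
        d=cur.inv().apply((p-p0)/n)*1000; out.append(' '.join('%.1f'%v for v in d)+' '+' '.join('%.4f'%v for v in rv/n)); cur=cur*Rs
    for i in range(0,n,5): print('; '.join(out[i:i+5]))
E
python3 -c "
from plan import *
rows(*pose([.5577,-.1623,.13],-.2745),12)"
```

```text
-29.7 -40.5 8.4 0.0000 -0.0000 -0.0832; -26.2 -42.8 8.4 0.0000 -0.0000 -0.0832; -22.6 -44.8 8.4 0.0000 -0.0000 -0.0832; -18.8 -46.5 8.4 0.0000 -0.0000 -0.0832; -14.8 -47.9 8.4 0.0000 -0.0000 -0.0832
-10.8 -49.0 8.4 0.0000 -0.0000 -0.0832; -6.7 -49.7 8.4 0.0000 -0.0000 -0.0832; -2.5 -50.1 8.4 0.0000 -0.0000 -0.0832; 1.6 -50.2 8.4 0.0000 -0.0000 -0.0832; 5.8 -49.8 8.4 0.0000 -0.0000 -0.0832
9.9 -49.2 8.4 0.0000 -0.0000 -0.0832; 14.0 -48.2 8.4 0.0000 -0.0000 -0.0832
```

```bash
python3 -m crank '-30 -41 8 0 0 -0.083; -26 -43 8 0 0 -0.083; -23 -45 8 0 0 -0.083; -19 -46 8 0 0 -0.083; -15 -48 8 0 0 -0.083' 1
python3 -m crank '-11 -49 8 0 0 -0.083; -7 -50 8 0 0 -0.083; -2 -50 8 0 0 -0.083; 2 -50 8 0 0 -0.083; 6 -50 8 0 0 -0.083'
python3 -m crank '10 -49 10 0 0 -0.083; 14 -48 10 0 0 -0.083; 0 0 0 0 0 0; 0 0 0 0 0 0'
python3 - <<'E'
from h import *
s,im=snap('wrist','w1'); print(s['time'],s['eef_pos'],s['tcp_rot'],s['qpos'])
for t in ('handle','cover'): print(t,[(np.round(np.array(d['xy'])*[640,480],1),round(d['p'],2)) for d in optics.recognise('wrist',t)])
E
```

```text
time: 1.48
eef_pos: [0.3489, -0.4419, 0.1913]
tcp_rot: [0.91, -0.415, 0.0, 0.0]
contact_force: [-0.6, -0.3, 1.0]
opening: 0.999
time: 2.1
eef_pos: [0.4998, -0.241, 0.1515]
tcp_rot: [0.976, -0.218, 0.0, 0.0]
contact_force: [1.0, -0.7, 0.9]
opening: 0.998
time: 2.6
eef_pos: [0.5588, -0.1625, 0.1314]
tcp_rot: [0.99, -0.138, -0.0, 0.0]
contact_force: [-0.1, -0.3, 0.4]
opening: 0.997
2.6 [ 0.55883647 -0.16247486  0.13140936] [ 9.90444859e-01 -1.37909159e-01 -3.88930025e-05  2.11323783e-04] [-4.57007967e-01  1.86282468e-01  1.88934730e+00 -4.86433800e-04
  1.06590440e+00 -1.80072498e-01]
handle [(array([ 67.8, 273. ]), 0.82), (array([311.8, 223.3]), 0.62), (array([109.5, 466.2]), 0.57)]
cover [(array([311. , 223.2]), 0.97), (array([ 65.1, 271.5]), 0.66), (array([108.7, 469.1]), 0.56)]
```

View pics/w1.png

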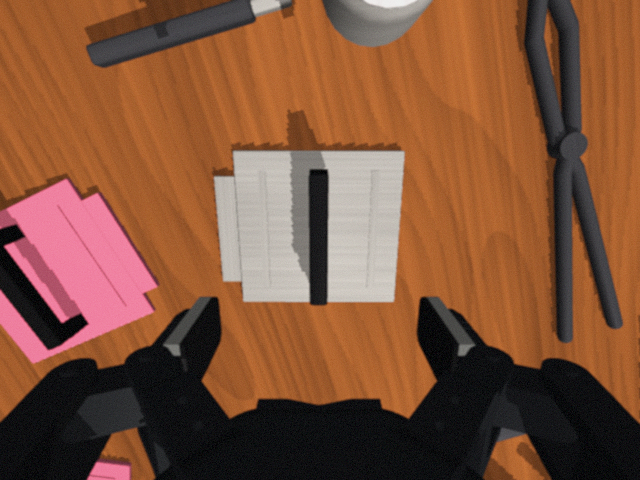

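The cover plate corners are at about (234,151), (404,151), (394,302) and (243,302). The lip is on the left and the bar at about (318,237).

```bash
cat > wf.py <<'E'
from fit import *
def wfit(s,L,uv,p0,b=None):
    k=optics.calibration('wrist');T=k['tool_from_camera'];
    Rt=R.from_quat(s['tcp_rot'])
    def pr(p):
        P=Rt.inv().apply(W(p,L)-s['eef_pos']); c=(P-T[:3,3])@T[:3,:3]
        q=c@k['mtx'].T; return q[:,:2]/q[:,2:]
    r=least_squares(lambda p:(pr(p)-uv).ravel(),p0,loss='soft_l1'); return r.x,(pr(r.x)-uv),pr
E
python3 - <<'E'
from wf import *
s=readout.get_state()
L=[(-67,65,5),(67,65,5),(67,-65,5),(-67,-65,5),(-83,45,5),(-83,-45,5),(0,51,39),(0,-51,39)]
uv=np.array([(234,151),(404,151),(394,302),(243,302),(215,177),(223,282),(318.5,171),(318.5,304)],float)
p,r,_=wfit(s,L,uv,[.557,-.162,-.275]); print(p.round(4),r.round(1).tolist())
from plan import *
rows(*pose([p[0],p[1],.013],p[2]),3)
E
```

```text
[ 0.5573 -0.1649 -0.2799] [[-1.7, -0.5], [1.0, -0.5], [0.1, -0.0], [0.1, 0.1], [-1.1, -0.4], [0.3, -0.7], [0.2, 2.2], [0.2, 2.1]]
-0.3 0.6 39.6 0.0001 -0.0002 0.0003; -0.3 0.6 39.6 0.0001 -0.0002 0.0003; -0.3 0.6 39.6 0.0001 -0.0002 0.0003
```

```bash
python3 -m crank '0 1 30 0 0 0; 0 1 30 0 0 0; -1 0 28 0 0 0; 0 0 20 0 0 0; 0 0 10 0 0 0'
python3 -m crank '0 0 0 0 0 0; 0 0 0 0 0 0; 0 0 0 0 0 0; 0 0 0 0 0 0; 0 0 0 0 0 0' -1 80
python3 -c "
from h import *
s,_=snap('wrist','w2');print(s['time'],s['eef_pos'],s['opening'],s['contact_force'],R.from_quat(s['tcp_rot']).as_rotvec())"
```

```text
time: 3.38
eef_pos: [0.5568, -0.1645, 0.0124]
tcp_rot: [0.99, -0.139, -0.001, -0.0]
contact_force: [0.0, -0.5, 0.2]
opening: 0.997
time: 4.0
eef_pos: [0.5581, -0.1643, 0.0143]
tcp_rot: [0.99, -0.138, 0.001, 0.0]
contact_force: [0.7, 0.4, 4.1]
opening: 0.149
4.0 [ 0.55811476 -0.16427839  0.01429094] 0.14923384829273104 [0.72529455 0.37445004 4.08842019] [ 3.11102975e+00 -4.33501272e-01  2.74402469e-03]
```

View pics/w2.png

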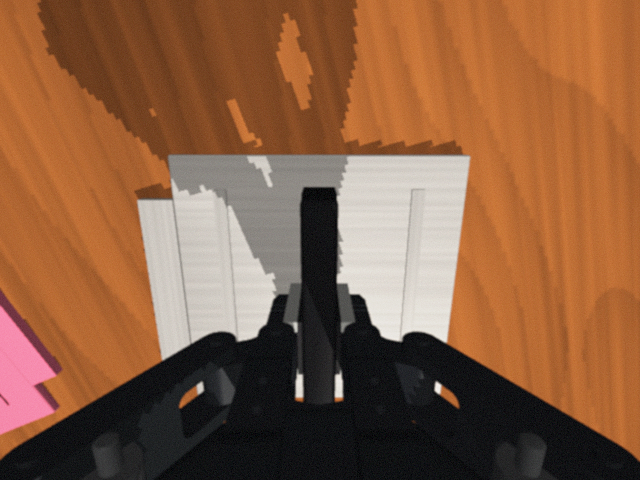

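The bar is gripped (opening 0.149, about 13 mm) and centred in the picture at (318,290). Next is a gentle lift.

```bash
python3 -m crank '0 0 -10 0 0 0; 0 0 -25 0 0 0; 0 0 -35 0 0 0; 0 0 -40 0 0 0; 0 0 -40 0 0 0'
python3 -c "
from plan import *
s=readout.get_state();print(s['contact_force'],s['wrist_torque'],s['opening'])
rows(*pose([.488,.072,.28],-.278),6)"
```

```text
time: 4.68
eef_pos: [0.5561, -0.1634, 0.1633]
tcp_rot: [0.99, -0.138, -0.001, -0.0]
contact_force: [-0.7, 0.6, -3.7]
opening: 0.147
[-0.74773778  0.60382654 -3.7137821 ] [-0.08012096 -0.07953489  0.00998837] 0.1467893359548156
-21.7 -34.6 -19.4 -0.0001 0.0005 0.0002; -21.7 -34.6 -19.4 -0.0001 0.0005 0.0002; -21.7 -34.6 -19.4 -0.0001 0.0005 0.0002; -21.7 -34.6 -19.4 -0.0001 0.0005 0.0002; -21.7 -34.6 -19.4 -0.0001 0.0005 0.0002
-21.7 -34.6 -19.4 -0.0001 0.0005 0.0002
```

```bash
python3 -m crank '-15 -25 -20 0 0 0; -22 -35 -20 0 0 0; -22 -35 -20 0 0 0; -22 -35 -20 0 0 0; -22 -35 -20 0 0 0'
python3 -m crank '-22 -35 -15 0 0 0; -5 -8 0 0 0 0; 0 0 0 0 0 0; 0 0 0 0 0 0'
python3 -c "
from h import *
s,_=snap('wrist','w3');print(s['time'],s['eef_pos'].tolist(),s['tcp_rot'].tolist(),s['opening'],s['contact_force'],s['wrist_torque'])"
```

```text
time: 5.3
eef_pos: [0.5018, 0.0242, 0.2627]
tcp_rot: [0.99, -0.138, -0.001, -0.0]
contact_force: [-0.0, 0.1, -3.5]
opening: 0.146
time: 5.8
eef_pos: [0.4889, 0.0707, 0.2771]
tcp_rot: [0.99, -0.139, -0.001, 0.0]
contact_force: [-0.4, -0.9, -3.6]
opening: 0.145
5.8 [0.4888655501959603, 0.07071616246714853, 0.27706347402785925] [0.9903561256456357, -0.13854026676638867, -0.0010902517697731076, 0.0003875971391145819] 0.14473123989561154 [-0.3596252  -0.90497723 -3.58366753] [-0.01631372  0.00302942  0.03010887]
```

View pics/w3.png

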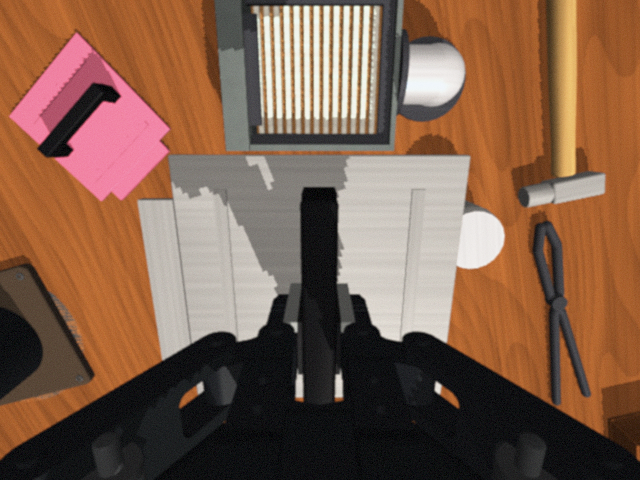

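Run:
```python
import cv2
s=cv2.imread('pics/w3.png')
cv2.imwrite('pics/w3c.png',cv2.resize(s[0:160,200:413],None,fx=3.75,fy=3.75,interpolation=cv2.INTER_CUBIC))
```

```text
(no output)
```

View pics/w3c.png

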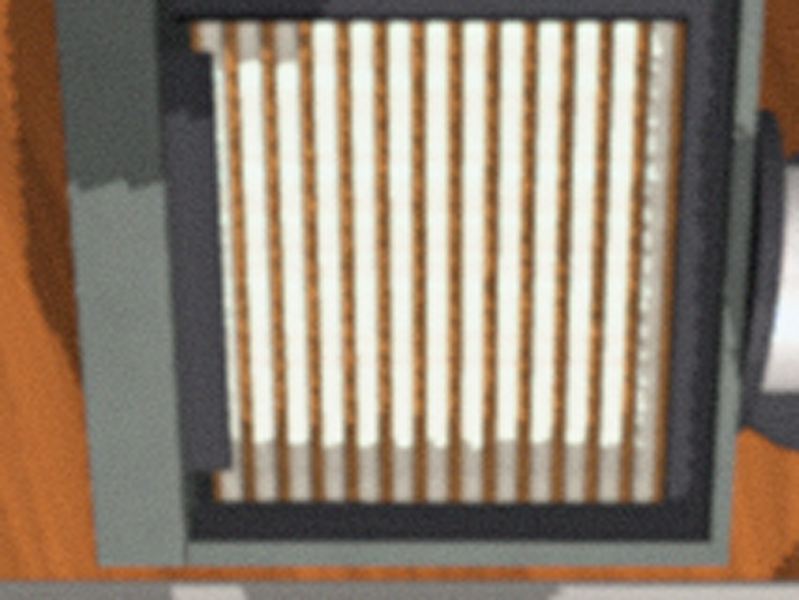

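Run:
```python
from wf import *
s=readout.get_state()
k=optics.calibration('wrist');T=k['tool_from_camera'];Rt=R.from_quat(s['tcp_rot'])
def pr(P):
    P=Rt.inv().apply(P-s['eef_pos']); c=(P-T[:3,3])@T[:3,:3]; q=c@k['mtx'].T; return q[:,:2]/q[:,2:]
L=[(-93.5,-75,73),(-70.5,-75,73),(70.5,-69,66),(76.5,-75,66)]
uv=np.array([(98,566),(187,562),(712,540),(727,563)],float)/3.75+[200,0]
def r(p):
    a=(pr(W(p,L))-uv).ravel()
    b=pr(W(p,[(-70.5,p[3],73),(70.5,p[4],66),(-93.5,p[5],73)]))-(np.array([(160,0),(739,0),(70,200)])/3.75+[200,0])
    return np.r_[a,b.ravel()]
q=least_squares(r,[.525,.2,-.278,70,70,20]); print('seat',q.x.round(4),q.fun.round(1))
# cover in hand, local to tool frame
Lc=np.array([(-67,65,5),(67,65,5),(-83,45,5),(-83,-45,5)])
uc=np.array([(169,155.5),(470,155.5),(139,200),(162,362)],float)
def f(p): # cover origin in tool: tool axes x, -y, -z
    P=Lc/1000; c,s_=np.cos(p[3]),np.sin(p[3])
    X=np.c_[c*P[:,0]-s_*P[:,1]+p[0],-(s_*P[:,0]+c*P[:,1])+p[1],p[2]-P[:,2]]
    cc=(X-T[:3,3])@T[:3,:3]; z=cc@k['mtx'].T; return (z[:,:2]/z[:,2:]-uc).ravel()
q=least_squares(f,[0,0,.013,0]); print('cover in tool',q.x.round(4),q.fun.round(1))
```

```text
seat [ 0.5265  0.2011 -0.2812 53.9813 56.5667 11.658 ] [ 0.2 -0.7 -0.5  0.4 -0.4  0.2  1.1  0.2 -1.7  0.1  1.1  0.1  0.4 -0. ]
cover in tool [-0.0013  0.      0.0168 -0.0084] [-0.5 -1.3 -1.   1.   0.1 -1.5  1.6  2.1]
```

```bash
cat >> plan.py <<'E'
SX,SY,YAW=.526,.2013,-.280; CX,CZ,CYAW=-.0011,.0155,-.004
def tgt(tx,tz,th,dy=0):
    "TCP pose with lip-bottom tip at seat-frame x=tx,z=tz (mm), tilt th"
    v=R.from_euler('y',-th).apply([.083-CX,0,CZ])+[tx/1000,dy/1000,tz/1000+.055]
    w=R.from_euler('z',YAW).apply(v)+[SX,SY,0]
    return pose(w,YAW-CYAW,th)
def tip(s=None):
    s=s or readout.get_state(); Rt=R.from_quat(s['tcp_rot'])*R.from_euler('x',-np.pi); 
    e=(R.from_euler('z',-YAW)*Rt); v=R.from_euler('z',-YAW).apply(s['eef_pos']-[SX,SY,0])-e.apply([.083-CX,0,CZ])
    print('t',s['time'],'tip mm',((v-[0,0,.055])*1000).round(1),'ang xyz',e.as_rotvec().round(4),'F(h)',R.from_euler('z',-YAW).apply(s['contact_force']).round(1),'T(h)',R.from_euler('z',-YAW).apply(s['wrist_torque']).round(2),'op',round(s['opening'],3),'q',s['qpos'].round(2))
E
python3 -c "
from plan import *
tip()
rows(*tgt(-64,60,.35),5)"
```

```text
t 5.85 tip mm [ -83.6 -135.9  206.9] ang xyz [-0.0008  0.0019  0.0016] F(h) [-0.1  0.3 -4.6] T(h) [ 0.02 -0.03 -0.  ] op 0.148 q [-0.06 -0.15  1.96 -0.    1.34  0.22]
1.9 -27.2 23.7 0.0003 0.0704 -0.0004; 0.2 -27.2 23.8 0.0003 0.0704 -0.0004; -1.4 -27.2 23.8 0.0003 0.0704 -0.0004; -3.1 -27.2 23.6 0.0003 0.0704 -0.0004; -4.7 -27.2 23.4 0.0003 0.0704 -0.0004
```

```bash
python3 -m crank '2 -27 10 0 0.07 0; 0 -27 18 0 0.07 0; -1 -27 24 0 0.07 0; -3 -27 24 0 0.07 0; -5 -27 24 0 0.07 0'
python3 -m crank '0 0 0 0 0 0; 0 0 0 0 0 0'
python3 - <<'E'
from plan import *
s,_=snap('wrist','w4'); snap('side','s4'); snap('scene','sc4'); tip()
rows(*tgt(-64,25,.35),3)
E
```

```text
time: 6.48
eef_pos: [0.5356, 0.1985, 0.1766]
tcp_rot: [0.975, -0.137, 0.173, 0.025]
contact_force: [0.0, -0.4, -3.8]
opening: 0.144
time: 6.72
eef_pos: [0.5356, 0.198, 0.1779]
tcp_rot: [0.975, -0.136, 0.172, 0.024]
contact_force: [-0.2, -0.2, -3.3]
opening: 0.146
t 6.875 tip mm [-62.7  -0.4  80.9] ang xyz [ 0.0012 -0.3518  0.0011] F(h) [ 0.2 -0.2 -3.5] T(h) [-0.02  0.37 -0.01] op 0.147 q [ 0.25 -0.02  2.05 -0.24  0.82  0.67]
-6.8 -0.1 17.4 -0.0000 -0.0006 -0.0010; -6.8 -0.1 17.4 -0.0000 -0.0006 -0.0010; -6.8 -0.1 17.4 -0.0000 -0.0006 -0.0010
```

View pics/w4.png

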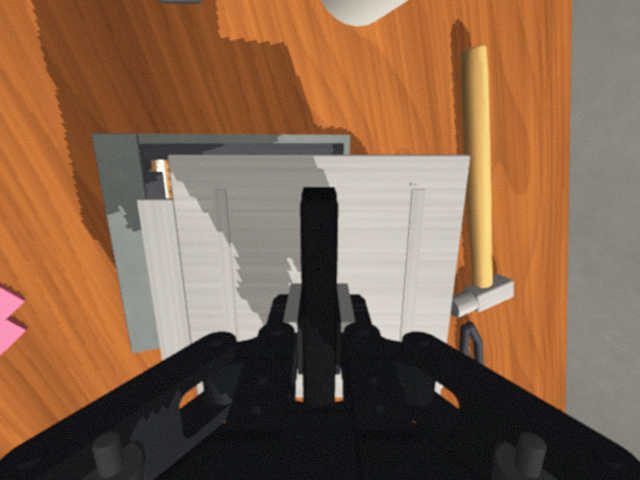

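View pics/s4.png

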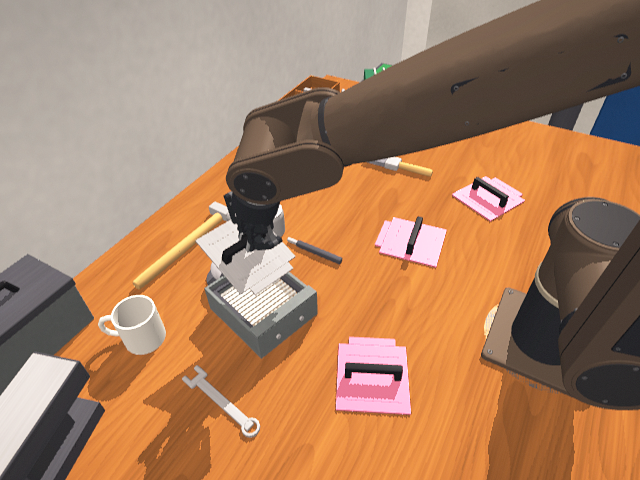

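View pics/sc4.png

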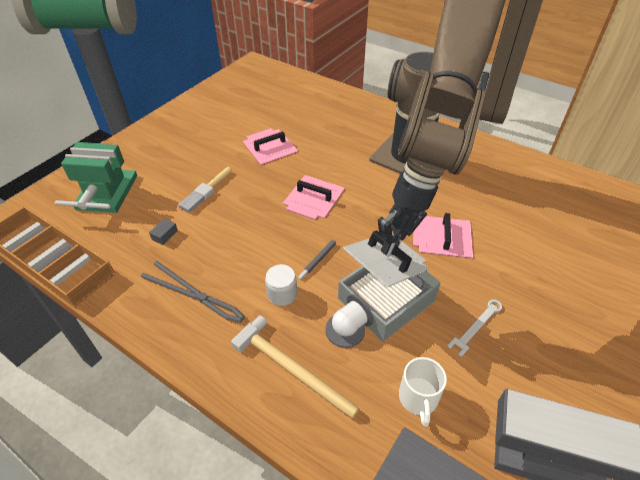

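The cover hangs tilted over the box: in the wrist picture the lip tip edge runs (138,200)-(162,362), and the far ledge corners are at (94,134) and (136,134). I'll refit the seat from this view.

Run:
```python
import cv2
s=cv2.imread('pics/w4.png')
cv2.imwrite('pics/w4c.png',cv2.resize(s[120:365,80:360],None,fx=2.4,fy=2.4,interpolation=cv2.INTER_CUBIC))
```

```text
(no output)
```

View pics/w4c.png

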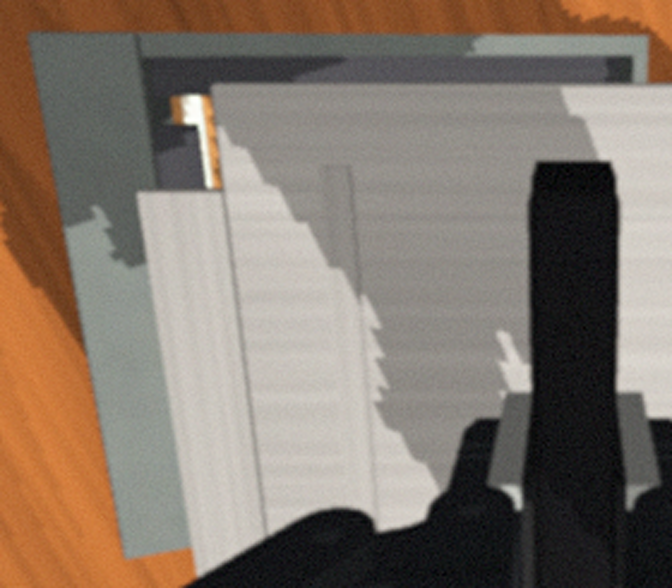

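Run:
```python
from wf import *
from plan import tip
s=readout.get_state()
L=[(-93.5,75,73),(-70.5,75,73),(-93.5,-75,73),(76.5,75,66),(70.5,69,66)]
uv=np.array([(30,33),(136,36),(126,558),(648,36),(632,57)],float)/2.4+[80,120]
p,r,pr=wfit(s,L,uv,[.526,.2013,-.28]); print(p.round(4),r.round(1).tolist())
```

```text
[ 0.5265  0.2006 -0.2819] [[0.3, -0.0], [-0.1, -1.0], [0.3, 0.8], [0.0, 0.5], [-0.6, -0.2]]
```

```bash
sed -i 's/^SX,SY.*/SX,SY,YAW=.5265,.2007,-.2815; CX,CZ,CYAW=-.0012,.0155,-.006/' plan.py
python3 -c "
from plan import *
tip(); rows(*tgt(-64.5,10,.35),4)"
```

```text
t 6.875 tip mm [-63.5  -0.   80.9] ang xyz [ 0.0015 -0.3518  0.0026] F(h) [ 0.2 -0.2 -3.5] T(h) [-0.02  0.37 -0.01] op 0.147 q [ 0.25 -0.02  2.05 -0.24  0.82  0.67]
-6.3 0.1 16.6 0.0000 -0.0004 -0.0008; -6.3 0.0 16.6 0.0000 -0.0004 -0.0008; -6.3 0.0 16.6 0.0000 -0.0004 -0.0008; -6.3 0.0 16.6 0.0000 -0.0004 -0.0008
```

```bash
python3 -m crank '-6 0 16.5 0 0 -0.001; -6 0 16.5 0 0 -0.001; -6 0 16.5 0 0 -0.001; -6 0 16.5 0 0 0; 0 0 0 0 0 0'
python3 -m crank '0 0 0 0 0 0'
python3 -c "
from plan import *
snap('wrist','w5');snap('side','s5');tip(); rows(*tgt(-64.5,3,.35),2)"
```

```text
time: 7.5
eef_pos: [0.5336, 0.1983, 0.1047]
tcp_rot: [0.976, -0.134, 0.17, 0.025]
contact_force: [0.2, 0.6, -3.4]
opening: 0.141
time: 7.62
eef_pos: [0.5358, 0.199, 0.108]
tcp_rot: [0.975, -0.134, 0.173, 0.024]
contact_force: [0.3, 0.5, -3.5]
opening: 0.148
t 7.725 tip mm [-63.9   0.6  10.3] ang xyz [ 0.0014 -0.3519  0.0075] F(h) [ 0.8  0.7 -2.7] T(h) [-0.02  0.33 -0.  ] op 0.146 q [ 0.25  0.08  2.09 -0.28  0.69  0.72]
-1.5 0.6 3.4 -0.0003 -0.0009 0.0007; -1.5 0.6 3.4 -0.0003 -0.0009 0.0007
```

View pics/w5.png

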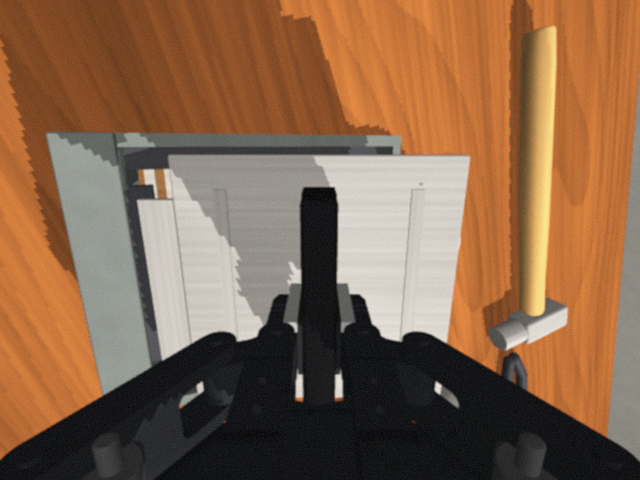

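The lip edge (138,200)-(160,355) is inside the ledge edge and parallel to it. I'll lower it to just above the floor.

```bash
python3 -m crank '-1.5 0.5 3.4 0 0 0; -1.5 0.5 3.4 0 0 0; 0 0 0 0 0 0; 0 0 0 0 0 0'
python3 -c "
from plan import *
tip(); rows(*tgt(-64.5,0,.35),2)"
```

```text
time: 8.22
eef_pos: [0.5346, 0.1979, 0.1003]
tcp_rot: [0.975, -0.134, 0.172, 0.024]
contact_force: [0.2, -0.4, -3.5]
opening: 0.146
t 8.225 tip mm [-65.2  -1.    1.8] ang xyz [ 3.0e-04 -3.5e-01  7.5e-03] F(h) [ 0.3 -0.4 -3.5] T(h) [0.   0.38 0.01] op 0.146 q [ 0.25  0.09  2.1  -0.28  0.67  0.72]
0.0 -0.2 1.0 0.0002 -0.0000 0.0008; 0.0 -0.2 1.0 0.0002 -0.0000 0.0008
```

```bash
python3 -m crank '-0.35 0 0.95 0 0 0; -0.35 0 0.95 0 0 0; 0 0 0 0 0 0; 0 0 0 0 0 0'
python3 -c "
from plan import *
tip()"
python3 -m crank '-0.35 0 0.95 0 0 0; -0.35 0 0.95 0 0 0; 0 0 0 0 0 0; 0 0 0 0 0 0'
python3 -c "
from plan import *
tip()"
```

```text
time: 8.72
eef_pos: [0.5346, 0.1979, 0.0982]
tcp_rot: [0.975, -0.135, 0.172, 0.024]
contact_force: [-0.9, -0.8, -3.9]
opening: 0.141
t 8.725 tip mm [-65.2  -1.   -0.2] ang xyz [ 3.0e-04 -3.5e-01  7.4e-03] F(h) [-0.7 -1.  -3.9] T(h) [0.01 0.35 0.04] op 0.141 q [ 0.25  0.09  2.1  -0.28  0.67  0.73]
time: 9.22
eef_pos: [0.5348, 0.198, 0.0965]
tcp_rot: [0.975, -0.134, 0.173, 0.024]
contact_force: [-0.1, 0.0, -2.1]
opening: 0.142
t 9.225 tip mm [-65.   -0.9  -1.9] ang xyz [ 0.0005 -0.3506  0.0074] F(h) [-0.1  0.  -2.1] T(h) [-0.05  0.32  0.02] op 0.142 q [ 0.25  0.09  2.1  -0.29  0.66  0.73]
```

```bash
python3 -m crank '-0.35 0 0.95 0 0 0; 0 0 0 0 0 0; 0 0 0 0 0 0'
python3 -c "
from plan import *
tip()"
```

```text
time: 9.6
eef_pos: [0.5352, 0.198, 0.096]
tcp_rot: [0.975, -0.134, 0.173, 0.024]
contact_force: [0.9, -0.9, 1.2]
opening: 0.142
t 9.6 tip mm [-64.6  -0.8  -2.6] ang xyz [ 0.0007 -0.3514  0.0075] F(h) [ 1.2 -0.6  1.2] T(h) [-0.25  0.31  0.01] op 0.142 q [ 0.25  0.09  2.1  -0.29  0.66  0.73]
```

```bash
sed -i 's/CX,CZ,CYAW=-.0012,.0155/CX,CZ,CYAW=-.0012,.0137/' plan.py
python3 -m crank '0.7 -0.9 -1.9 0 0 0; -3.5 0 -1.3 0 0 0; -3.5 0 -1.3 0 0 0; 0 0 0 0 0 0; 0 0 0 0 0 0'
python3 -c "
from plan import *
tip();rows(*tgt(-82.5,0.7,.35),3)"
```

```text
time: 10.22
eef_pos: [0.5273, 0.2009, 0.0969]
tcp_rot: [0.976, -0.134, 0.172, 0.024]
contact_force: [0.2, -0.7, -3.9]
opening: 0.146
t 10.225 tip mm [-73.7  -0.2   0.2] ang xyz [-0.     -0.3493  0.0076] F(h) [ 0.4 -0.6 -3.9] T(h) [0.   0.35 0.01] op 0.146 q [ 0.26  0.08  2.11 -0.29  0.67  0.74]
-2.7 0.1 -1.2 0.0002 0.0002 0.0006; -2.7 0.1 -1.2 0.0002 0.0002 0.0006; -2.7 0.1 -1.2 0.0002 0.0002 0.0006
```

```bash
python3 -m crank '-2.7 0 -1.1 0 0 0; -2.7 0 -1.1 0 0 0; -2.7 0 -1.1 0 0 0; 0 0 0 0 0 0; 0 0 0 0 0 0'
python3 -c "
from plan import *
snap('wrist','w6');snap('side','s6');tip();rows(*tgt(-82.5,0.7,.35),1)"
```

```text
time: 10.85
eef_pos: [0.5193, 0.2032, 0.0977]
tcp_rot: [0.975, -0.134, 0.173, 0.024]
contact_force: [0.4, 0.2, -3.7]
opening: 0.149
t 10.95 tip mm [-82.   -0.2   0.9] ang xyz [ 3.000e-04 -3.501e-01  7.300e-03] F(h) [-1.5 -0.2 -3.6] T(h) [0.03 0.35 0.02] op 0.147 q [ 0.27  0.06  2.13 -0.29  0.67  0.75]
-0.6 0.4 0.0 0.0005 -0.0001 0.0015
```

View pics/w6.png

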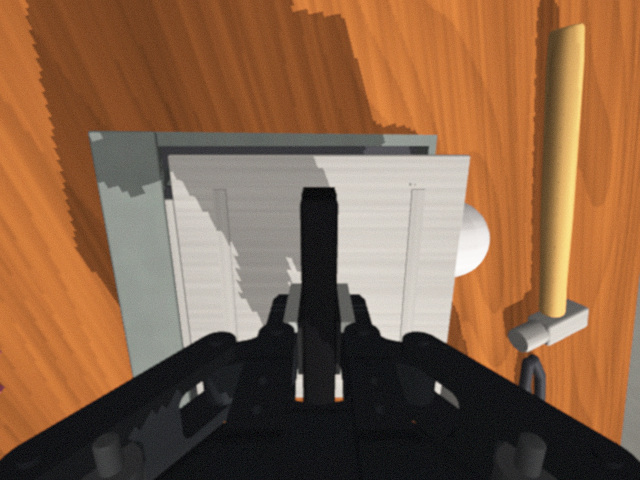

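Run:
```python
import cv2
s=cv2.imread('pics/s6.png')
cv2.imwrite('pics/s6c.png',cv2.resize(s[210:360,190:340],None,fx=4,fy=4,interpolation=cv2.INTER_CUBIC))
```

```text
(no output)
```

View pics/s6c.png

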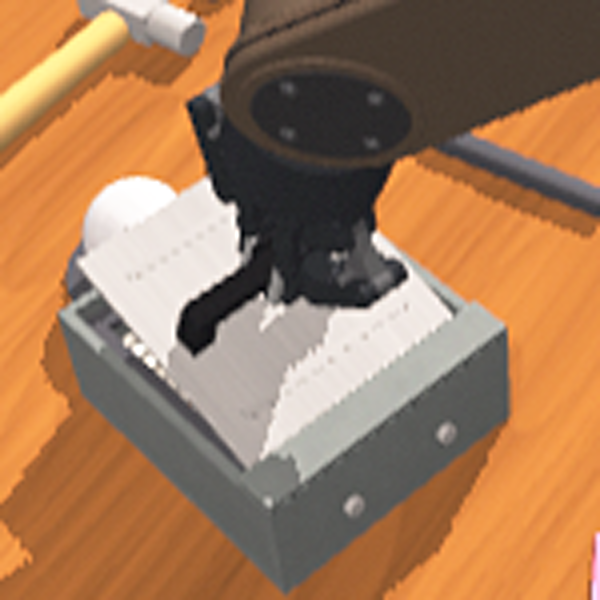

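The lip is under the ledge: the wrist picture shows the ledge edge (158,134)-(187,345) covering the tongue. Now the swing down about the lip.

```bash
python3 -c "
from plan import *
import numpy as np
# sequential rows along the arc
p,Rc=readout.get_state()['eef_pos'],R.from_quat(readout.get_state()['tcp_rot'])
for th in np.arange(.315,.05,-.035):
    q,Rt=tgt(-82.3,.5,th); print(th.round(3),(Rc.inv().apply(q-p)*1000).round(1),(Rc.inv()*Rt).as_rotvec().round(4)); p,Rc=q,Rt
"
```

```text
0.315 [-0.   0.4  3.2] [ 0.0005 -0.0351  0.0015]
0.28 [0.4 0.  3. ] [-0.    -0.035 -0.   ]
0.245 [0.4 0.  3. ] [ 0.    -0.035 -0.   ]
0.21 [0.4 0.  3. ] [-0.    -0.035 -0.   ]
0.175 [0.4 0.  3. ] [-0.    -0.035  0.   ]
0.14 [0.4 0.  3. ] [ 0.    -0.035 -0.   ]
0.105 [0.4 0.  3. ] [ 0.    -0.035 -0.   ]
0.07 [0.4 0.  3. ] [ 0.    -0.035 -0.   ]
```

```bash
python3 -m crank '0 0.2 3.1 0 -0.035 0.001; 0.4 0 3 0 -0.035 0; 0.4 0 3 0 -0.035 0; 0 0 0 0 0 0'
python3 -c "
from plan import *
tip()"
python3 -m crank '0.4 0 3 0 -0.035 0; 0.4 0 3 0 -0.035 0; 0.4 0 3 0 -0.035 0; 0 0 0 0 0 0; 0 0 0 0 0 0'
python3 -c "
from plan import *
tip()"
```

```text
time: 11.45
eef_pos: [0.5233, 0.2018, 0.0892]
tcp_rot: [0.983, -0.136, 0.121, 0.017]
contact_force: [0.1, 0.5, -3.3]
opening: 0.147
t 11.45 tip mm [-81.8  -0.3   0.5] ang xyz [ 1.000e-04 -2.453e-01  5.800e-03] F(h) [-0.   0.5 -3.3] T(h) [ 0.02  0.31 -0.01] op 0.147 q [ 0.24  0.11  2.08 -0.18  0.74  0.64]
time: 12.08
eef_pos: [0.5256, 0.2012, 0.0806]
tcp_rot: [0.988, -0.137, 0.069, 0.01]
contact_force: [0.1, 0.8, -2.8]
opening: 0.149
t 12.075 tip mm [-82.4  -0.3   0.3] ang xyz [-0.0002 -0.1401  0.0062] F(h) [-0.1  0.8 -2.8] T(h) [ 0.05  0.12 -0.  ] op 0.149 q [ 0.22  0.16  2.03 -0.09  0.83  0.55]
```

```bash
python3 -m crank '0.4 0 3 0 -0.035 0; 0.4 0 3 0 -0.035 0; 0.2 0 1.5 0 -0.0175 0; 0 0 0 0 0 0; 0 0 0 0 0 0'
python3 -c "
from plan import *
snap('wrist','w7');tip();rows(*tgt(-82.3,0,0),2)"
```

```text
time: 12.7
eef_pos: [0.5276, 0.2007, 0.0734]
tcp_rot: [0.99, -0.137, 0.026, 0.004]
contact_force: [0.6, 0.0, -2.1]
opening: 0.145
t 12.75 tip mm [-82.4  -0.3   0.3] ang xyz [-0.0004 -0.0532  0.0065] F(h) [-0.1 -0.  -3.2] T(h) [-0.01  0.01 -0.  ] op 0.144 q [ 0.19  0.21  1.99 -0.03  0.9   0.49]
0.3 0.1 2.4 0.0003 -0.0266 0.0003; 0.4 0.1 2.4 0.0003 -0.0266 0.0003
```

View pics/w7.png

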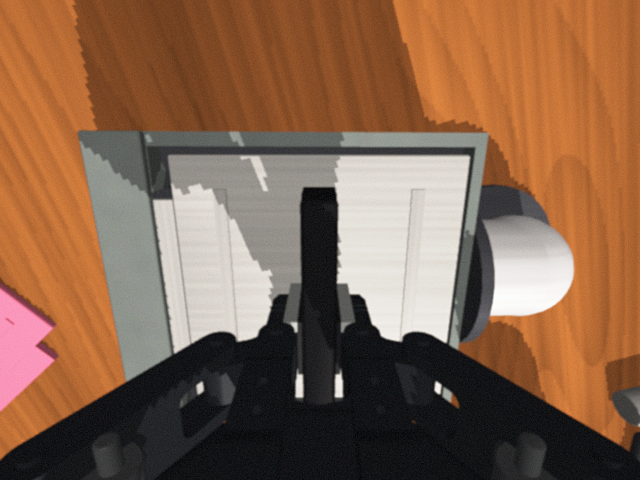

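The plate lies inside the walls with gaps all round: right edge at column 470 against the wall at about 474, top edge at row 155 against 148. I'll do the last part slowly.

```bash
python3 -m crank '0.2 0 1.6 0 -0.018 0; 0.2 0 1.6 0 -0.018 0; 0 0 0 0 0 0; 0 0 0 0 0 0'
python3 -c "
from plan import *
tip()"
python3 -m crank '0.2 0 1.5 0 -0.017 0; 0 0 0 0 0 0; 0 0 0 0 0 0'
python3 -c "
from plan import *
tip()"
```

```text
time: 13.25
eef_pos: [0.5279, 0.2006, 0.0701]
tcp_rot: [0.991, -0.137, 0.008, 0.001]
contact_force: [0.2, 0.2, -1.7]
opening: 0.148
t 13.25 tip mm [-82.6  -0.3   0.1] ang xyz [-0.0006 -0.0165  0.0063] F(h) [ 0.1  0.2 -1.7] T(h) [-0.01  0.15 -0.05] op 0.148 q [ 0.19  0.23  1.97 -0.01  0.93  0.47]
time: 13.62
eef_pos: [0.5282, 0.2006, 0.0693]
tcp_rot: [0.991, -0.137, -0.0, 0.0]
contact_force: [-4.0, -0.4, 4.2]
opening: 0.15
t 13.625 tip mm [-82.5  -0.2   0.6] ang xyz [-0.0006  0.0003  0.0065] F(h) [-3.8 -1.5  4.2] T(h) [-0.2   0.51  0.03] op 0.15 q [ 0.18  0.24  1.96 -0.    0.95  0.46]
```

```bash
python3 -m crank '0 0 0.7 0 0 0; 0 0 0 0 0 0'
python3 -c "
from plan import *
snap('wrist','w8');snap('side','s8');tip()
s=cv2.imread('pics/s8.png')
cv2.imwrite('pics/s8c.png',cv2.resize(s[210:360,190:340],None,fx=4,fy=4,interpolation=cv2.INTER_CUBIC))"
```

```text
time: 13.88
eef_pos: [0.5283, 0.2006, 0.0693]
tcp_rot: [0.991, -0.137, -0.0, 0.0]
contact_force: [-5.5, 0.9, 8.2]
opening: 0.142
t 13.975 tip mm [-82.5  -0.2   0.6] ang xyz [-0.0009  0.0005  0.0066] F(h) [-5.2 -2.   8. ] T(h) [-0.34  0.72 -0.02] op 0.146 q [ 0.18  0.24  1.96 -0.    0.95  0.46]
```

View pics/w8.png

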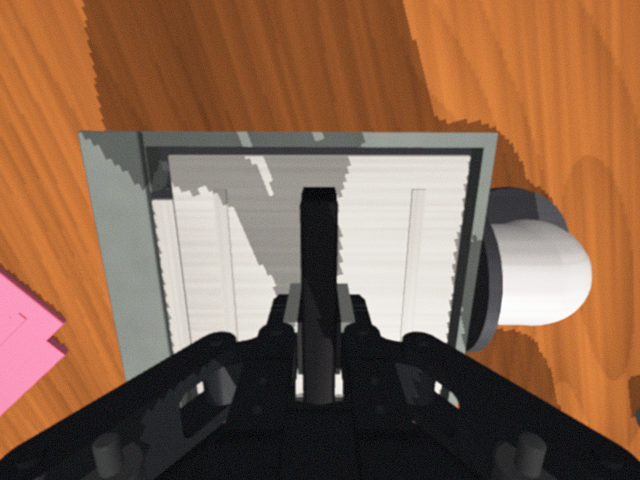

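View pics/s8c.png

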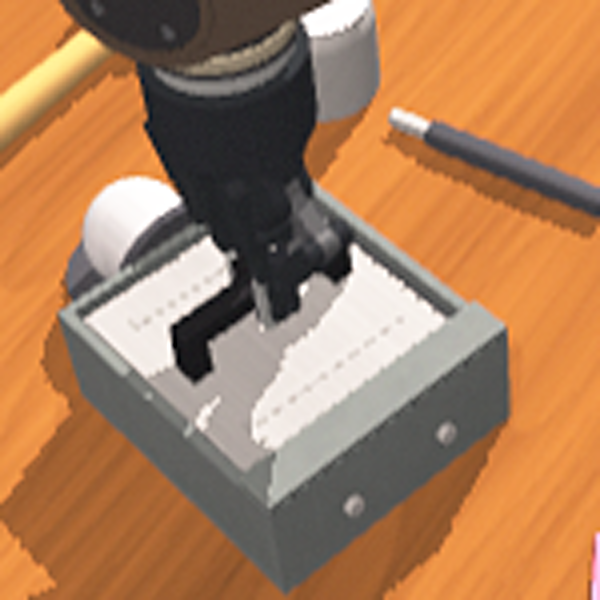

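The plate is flat and level: TCP z is 0.0693, against 0.055 + 0.0143 expected, and the load is carried by the seat. Releasing.

```bash
python3 -m crank '0 0 -0.7 0 0 0; 0 0 0 0 0 0; 0 0 0 0 0 0; 0 0 0 0 0 0' -0.1
python3 -m crank '0 0 -5 0 0 0; 0 0 -10 0 0 0; 0 0 -30 0 0 0; 0 0 -45 0 0 0; 0 0 -45 0 0 0'
python3 -m crank '0 50 -20 0 0 0; 0 50 -10 0 0 0; 0 40 0 0 0 0; 0 0 0 0 0 0; 0 0 0 0 0 0'
python3 -c "
from plan import *
snap('wrist','w9');s=snap('side','s9')[0];snap('scene','sc9');print(s['eef_pos'],s['contact_force'])
s=cv2.imread('pics/s9.png')
cv2.imwrite('pics/s9c.png',cv2.resize(s[210:360,190:340],None,fx=4,fy=4,interpolation=cv2.INTER_CUBIC))"
```

```text
time: 14.48
eef_pos: [0.5281, 0.2004, 0.0685]
tcp_rot: [0.991, -0.137, -0.0, 0.0]
contact_force: [0.4, -0.2, -0.7]
opening: 0.454
time: 15.1
eef_pos: [0.528, 0.2006, 0.2056]
tcp_rot: [0.991, -0.137, -0.0, 0.0]
contact_force: [0.3, -0.4, -0.2]
opening: 0.448
time: 15.72
eef_pos: [0.4903, 0.0661, 0.2344]
tcp_rot: [0.991, -0.137, 0.0, 0.0]
contact_force: [-0.1, -0.2, 0.8]
opening: 0.449
[0.49036077 0.06645498 0.2341192 ] [-0.27390259  0.28898706  0.88684667]
```

View pics/w9.png

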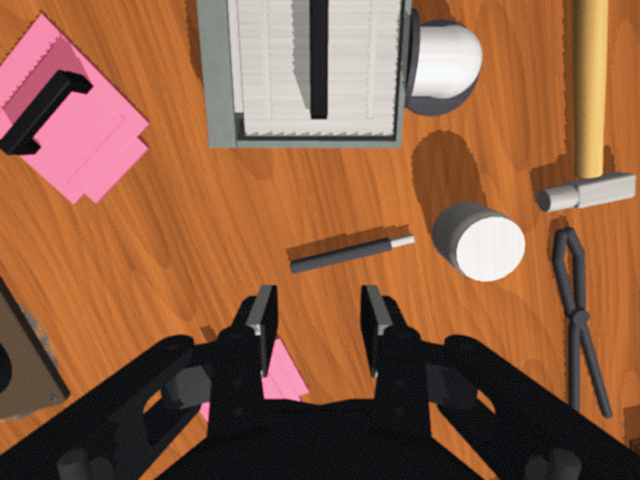

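View pics/s9c.png

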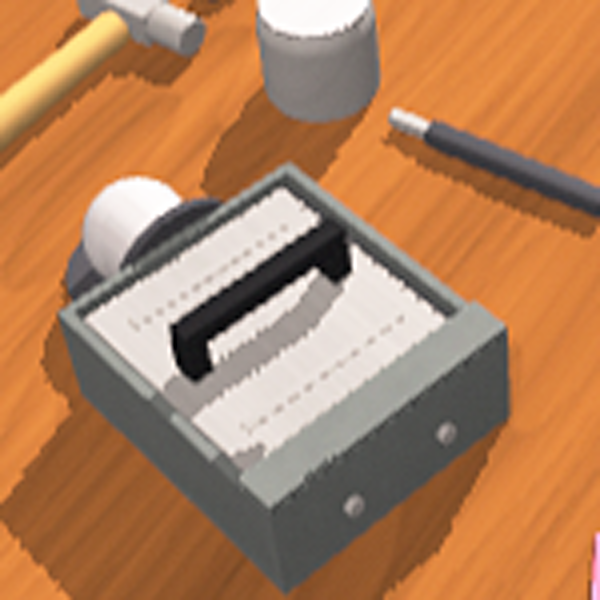

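View pics/sc9.png

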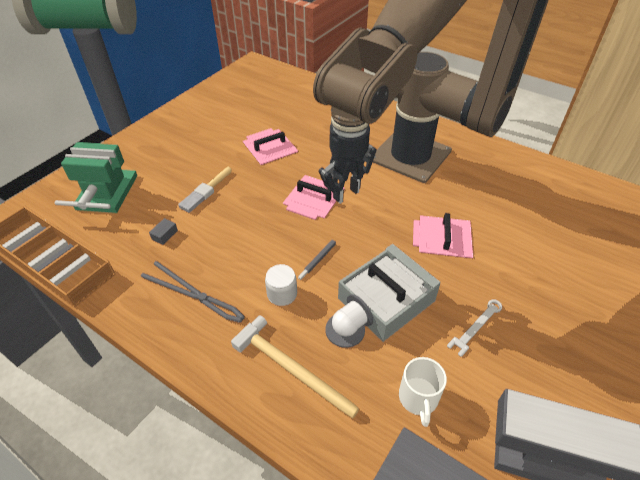

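The cover lies flat inside the walls, with the grip at about (386,282) in the scene picture. The lip is under the ledge, the gripper is clear and nothing else has moved. Handing in.

```bash
python3 -c "
from plant import ctrl; print(ctrl.sign_off())"
```

```text
the job is handed in; nothing more can be done
None
```

The filter box is closed and the job is handed in, at about 16 s of the 43 s allowed. I gripped the steel cover by its bar and tilted it 0.35 rad. The lip tip then touched the slot floor lightly and slid under the ledge, and I swung the plain end down in small steps about the lip. I let go only once the seat carried the load.

**Seating:** With the cover down, the tool was level to within 0.001 rad. Its height, 0.0693 m, matched the expected 55 + 14.3 mm. The highest forces I read were about 8 N.

**After letting go:** The last side, scene and wrist pictures show the plate flat inside the walls, the lip under the ledge and the gripper clear. The hammer, punch, tin and the other things look unmoved, and so do the pink covers.

**Disagreements:** The wrist camera put the cover about 2 mm lower in the hand than the touch on the slot floor and the grasp height did, so I went by touch. The fixed cameras and the wrist camera also differed by up to about 4 mm on the position of the box. I used the wrist camera's figure, and the lip went in without catching. No check failed.

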